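# Change over the tool steriliser

### The arm

A 6-joint arm with a two-finger parallel gripper is mounted at the origin on the work surface. World frame = base frame: x ahead of the robot, y to its left, z up, the work surface at z = 0. Lengths are in m, angles in rad, forces in N, time in s.
With the tool pointing down it reaches from about 0.375 to 0.975 m from the base axis. Payload 3.8 kg.
Tool frame: the origin (TCP) lies midway between the tips of the shut fingers; the grasp point (between the pads) lies 19 mm behind it; z points along the fingers, y is the line along which they close (so a half turn about z gives the same grasp; the last joint's range is limited). The gripper opens to 88 mm and grips with 3 to 60 N. Pads are 18 mm wide; open, the fingers measure 123 mm over their backs; the gripper's body (75 mm by 187 mm) begins 45 mm behind the grasp point.
Start: joints at [-1.348, 0.264, 1.604, -0, 1.274, -0.037], TCP at [0.173, -0.652, 0.239] pointing down, gripper open.
Joint ranges: [-2.63, 2.63], [-0.94, 2.18], [0.31, 2.57], [-1.31, 4.45], [0, 2.66], [-2.55, 2.55]. Speed limits (rad/s): [2.57, 2.57, 3.14, 3.14, 3.14, 3.14].

### API

Orientations are given as a rotation vector (axis times angle).
In Python, from cell import manip, inverse_kinematics, cams, order gives the robot as it stands. Calls block until the motion is done:
- manip.move_pose(position, orientation): joint-space move of the TCP to a pose.
- manip.move_linear(position, rate=0.15, rot=None): straight line of the TCP; rot=None keeps the orientation; rate is the mean speed in m/s.
- manip.set_joints(angles): joint-space move.
- manip.set_gripper(opening, force=None): finger opening in m; force is the grip in N (None keeps the last); returns when the fingers have stopped.
- manip.dwell(seconds).
- inverse_kinematics(position, orientation): joint angles nearest the present ones, or None.
- manip.state(): the state.
- cams.capture(name): name is "side" or "top" or "wrist"; returns a dict with "image" (420x560x3 uint8, blue, green, red), "z_map" (420x560 float32, m along the optical axis (not along the pixel's ray), 0 where there is no reading), "intrinsics" (3x3 intrinsics, pixels), "position" and "orientation" of the camera in the world; the wrist camera has in their place "T_tool_cam" (4x4, takes a point from camera to tool coordinates, whose origin is the TCP and whose axes are the flange's). Camera axes: x right, y down, z forward; pixel columns grow to the right and rows downward; lengths in m; the calibration is good to about 2 mm. A picture is of the moment at which its call begins: read the wrist's pose just before it.
A pose or a line that the arm cannot do raises manip.IKError and nothing moves.
- order.close_job(): hands the job in; it is judged then, once.
The state is a dict: "clock": time; "joint_pos": joint angles; "joint_velocities": joint speeds; "tau": joint torques, N m; "tool_pos": TCP position; "tcp_rot": TCP orientation; "contact_force": force on the tool from outside, world axes, zero at the start; "moment": the same for the moment, N m; "gripper_width": finger opening in m; "grasp_force": force on a finger pad.
Only numpy, scipy, OpenCV 4.12 (cv2) and the standard library are available. Lean on these libraries where they do the work, as an engineer would, in place of code of your own. Each camera call takes 0.05 s, during which the arm holds its last target. There are 200 camera calls.

### The job

Change over the tool steriliser in the cake studio: draw the tray out from under the lamp hood, drop the clean tools that lie in it into the wire basket, and only then lay the used tools from the grey mat in the tray. Slide the loaded tray back under the hood until it is fully home, and after that turn the timer dial clockwise until its pointer stands at the long tick. Leave the jars and the bottle where they are.

Things in the scene. Friction and masses are not known exactly. Their poses are not given: they have to be found in the camera images.
- steriliser: Bench-top UV tool steriliser, fixed: a flat steel bed (top 10 mm above the bench, 216 mm wide) with a low rail along each side (tops 28 mm above the bench, 192 mm apart); a white lamp hood covers its rear part. Origin: on the bench under the middle of the hood's mouth; x points into the hood along the sliding direction, y across, z up. The open bed reaches out to x = -235 mm.
- mouth (a point): Centre of the hood's open mouth, 40 mm above the bench, axes as the steriliser. The mouth is 192 mm wide and 60 mm high over the bed. The hood reaches 260 mm inwards from here, is 216 mm wide and 115 mm high over the bench, with an inner back stop 245 mm in. No lid, no catch.
- tray_in (a point): Aluminium tray, loose, about 450 g, on the bed under the hood at the start: outside 225 x 184 x 24 mm, inside 217 x 176 mm, floor 3 mm thick; 4 mm of play to each rail, slides with 2 to 6 N. This point: centre of its inner floor (3 mm above its underside); x points to its rear (into the hood), -x to its handle, z up. Fully home against the back stop, this point is 132 mm inside the mouth.
- tray_handle (a point): Black upright grip on a flat bar in front of the tray: 16 mm thick (tray y), 40 mm long (tray x), from 9 to 53 mm above the tray's underside. This point: the middle of the grip, 195 mm ahead (-x) of the tray's centre and 35 mm above its underside. It always stays outside the hood (63 mm in front of the mouth when the tray is home). Axes as the tray.
- timer (a joint): Timer dial on the hood's top, angle in rad: 0 = off (its white pointer line points out of the mouth, steriliser -x), growing clockwise seen from above up to a stop at 3.2. The long thick tick on the panel is at 2.0. Short ticks stand every 0.5 rad. Friction 0.05 N m: it stays where it is left.
- timer_grip (a point): The dial's grip: an upright black bar 49 mm long, 14 mm thick, 30 mm high on a disc, on the hood's top 72 mm behind the mouth on the centre line. This point: on the turning axis, 7 mm below the bar's top, 152 mm above the bench. It turns with the dial: its x axis lies along the bar and the white pointer is on its -x end.
- basket: Stainless wire basket for clean tools, fixed on the bench, open on top: outside 212 (x) x 152 (y) x 80 mm high, walls 5 mm, floor 4 mm. Origin: centre of its underside.
- mat: Grey silicone mat, 205 (x) x 170 (y) x 2 mm, fixed on the bench, on which the used tools lie at the start. It and the basket may stand either way round. Origin: centre of its underside.
- clean1_grip (a point): Clean tool lying in the tray, lengthwise, at the start (may be absent): 165 mm long, 70 g, dark wooden handle 18 x 18 mm in section from 55 mm behind this point to 33 mm ahead, tip 110 mm ahead: straight narrow blade 20 mm wide with a round end; this point: in the middle of the handle's thickness, near the balance point; x points to the tip, z up as it lies
- clean2_grip (a point): Clean tool lying in the tray, lengthwise, at the start (may be absent): 165 mm long, 70 g, dark wooden handle 18 x 18 mm in section from 55 mm behind this point to 33 mm ahead, tip 110 mm ahead: short neck and a broad square blade 34 mm wide; this point: in the middle of the handle's thickness, near the balance point; x points to the tip, z up as it lies
- clean3_grip (a point): Clean tool lying in the tray, lengthwise, at the start (may be absent): 165 mm long, 70 g, dark wooden handle 18 x 18 mm in section from 55 mm behind this point to 33 mm ahead, tip 110 mm ahead: flat neck and a round disc blade 36 mm across; this point: in the middle of the handle's thickness, near the balance point; x points to the tip, z up as it lies
- used1_grip (a point): Used tool lying on the grey mat at the start (may be absent): 165 mm long, 70 g, dark wooden handle 18 x 18 mm in section from 55 mm behind this point to 33 mm ahead, tip 110 mm ahead: cranked wire neck and a small diamond-shaped blade 37 mm wide (painting knife); this point: in the middle of the handle's thickness, near the balance point; x points to the tip, z up as it lies
- used2_grip (a point): Used tool lying on the grey mat at the start (may be absent): 165 mm long, 70 g, dark wooden handle 18 x 18 mm in section from 55 mm behind this point to 33 mm ahead, tip 110 mm ahead: short neck and a toothed comb blade 36 mm wide; this point: in the middle of the handle's thickness, near the balance point; x points to the tip, z up as it lies
- used3_grip (a point): Used tool lying on the grey mat at the start (may be absent): 165 mm long, 70 g, dark wooden handle 18 x 18 mm in section from 55 mm behind this point to 33 mm ahead, tip 110 mm ahead: thin steel shank ending in a 17 mm ball; this point: in the middle of the handle's thickness, near the balance point; x points to the tip, z up as it lies
- jar1: Bystander: jar of colour paste, 52 mm diameter, 62 mm high, loose. Origin: centre of its underside.
- jar2: Bystander: second such jar, 52 mm diameter, 62 mm high, loose. Origin: centre of its underside.
- flask: Bystander: white bottle, 54 mm diameter, 135 mm high, loose. Origin: centre of its underside.
There are look-alikes about, which are no part of the job. What is shaped like the part that bears used1_grip but orange is not meant. What is shaped like the part that bears used3_grip but purple is not meant.

How it is judged:
By the outcome, as a careful person would: the job done as asked, in the order asked, and still so for the second after the job is handed in, with the robot touching nothing.
Of clean1, clean2, clean3 only 2 to 3 are there at a start; the rules pass over those that are not, and their reading is None.
Of used1, used2, used3 only 2 to 3 are there at a start; the rules pass over those that are not, and their reading is None.
At some moment in a run one of used1, used2, used3 may be knocked a few centimetres aside while the robot is not near it.
Once in a run the grip may slacken for a moment while it holds something.
It also fails if it takes over 210 s, if anything falls off the work surface, if the arm or the gripper's body presses on something with over 40 N, if the wrist force passes 120 N, or if a joint passes its speed limit or range.

## Working session

There is one attempt and no reset: what is moved stays moved. The work goes in short steps, each a Python script; the robot and the scene stay as the last script left them, time stands still between calls to the robot, and variables do not carry over. Pictures are saved under pics/ and viewed, at most 16 in all, crops included, and the job is handed in when it is done.

```bash
mkdir -p pics; ls; cat > h.py <<'E'
import numpy as np, cv2
from scipy.spatial.transform import Rotation as R
from cell import manip, inverse_kinematics, cams, order
def cap(name):
    s=manip.state(); c=cams.capture(name)
    if name=="wrist":
        T=np.eye(4);T[:3,:3]=R.from_rotvec(s["tcp_rot"]).as_matrix();T[:3,3]=s["tool_pos"]
        c["T"]=T@c["T_tool_cam"]
    else:
        T=np.eye(4);o=np.array(c["orientation"])
        T[:3,:3]=o if o.shape==(3,3) else R.from_rotvec(o).as_matrix()
        T[:3,3]=c["position"];c["T"]=T
    return c
def cloud(c):
    z=c["z_map"];K=c["intrinsics"];v,u=np.mgrid[:z.shape[0],:z.shape[1]]
    P=np.stack([(u-K[0,2])*z/K[0,0],(v-K[1,2])*z/K[1,1],z],-1)@c["T"][:3,:3].T+c["T"][:3,3]
    P[z==0]=np.nan
    return P
def down(yaw):  # tool z down, tool y along world direction yaw+90deg ; tool x along yaw
    x=np.array([np.cos(yaw),np.sin(yaw),0]);z=np.array([0,0,-1.]);y=np.cross(z,x)
    return R.from_matrix(np.stack([x,y,z],1)).as_rotvec()
E
python3 - <<'E'
from h import *
for n in("top","side"):
    c=cap(n);np.savez("pics/%s0.npz"%n,img=c["image"],P=cloud(c),T=c["T"],K=c["intrinsics"])
    cv2.imwrite("pics/%s0.png"%n,cv2.resize(c["image"],(800,600)))
    print(n,np.shape(c["orientation"]),c["T"].round(3))
s=manip.state();print(s)
E
```

```text
pics
top (3,) [[ 0.004 -0.993  0.122  0.306]
 [-1.    -0.005 -0.004  0.076]
 [ 0.004 -0.122 -0.993  1.694]
 [ 0.     0.     0.     1.   ]]
side (3,) [[-0.756 -0.353  0.551 -0.246]
 [-0.654  0.439 -0.617  0.926]
 [-0.023 -0.826 -0.563  0.888]
 [ 0.     0.     0.     1.   ]]
{'clock': 0.1, 'joint_pos': array([-1.34792612e+00,  2.64658240e-01,  1.60524789e+00,  3.43186572e-06,
        1.27364805e+00, -3.69358598e-02]), 'joint_velocities': array([ 0.0003063 , -0.00151277, -0.00240093,  0.00023733,  0.00167215,
       -0.0014312 ]), 'tau': array([ 5.98975275e-04, -5.03617752e+01, -3.58072078e+01,  7.31007149e-02,
        2.33261869e-02, -5.92294145e-05]), 'tool_pos': array([ 0.17323916, -0.6517373 ,  0.23752002]), 'tcp_rot': array([-3.11318633e+00, -4.06701003e-01,  2.80728505e-04]), 'contact_force': array([-0.33615683, -0.41851427, -0.48537398]), 'moment': array([-0.03770415,  0.03489438,  0.02576481]), 'grasp_force': 0.0, 'gripper_width': 0.08816482435027614}
```

View pics/top0.png

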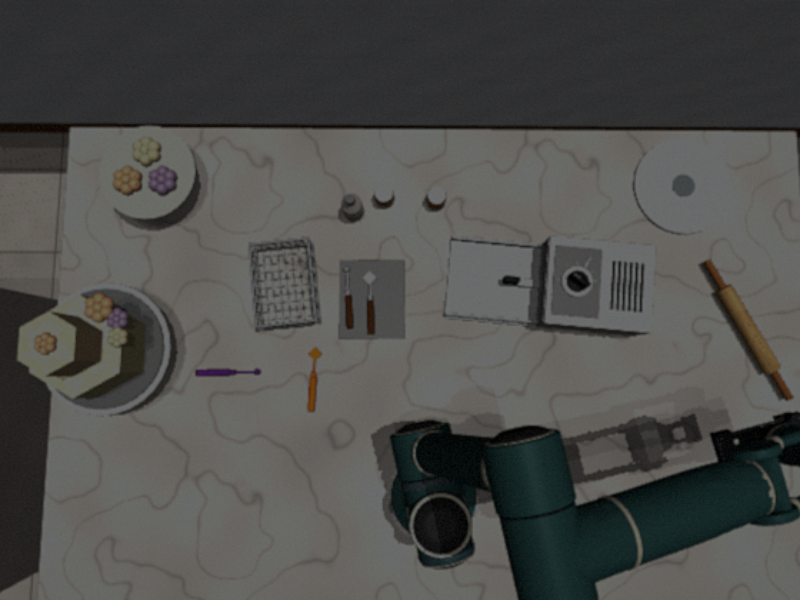

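View pics/side0.png

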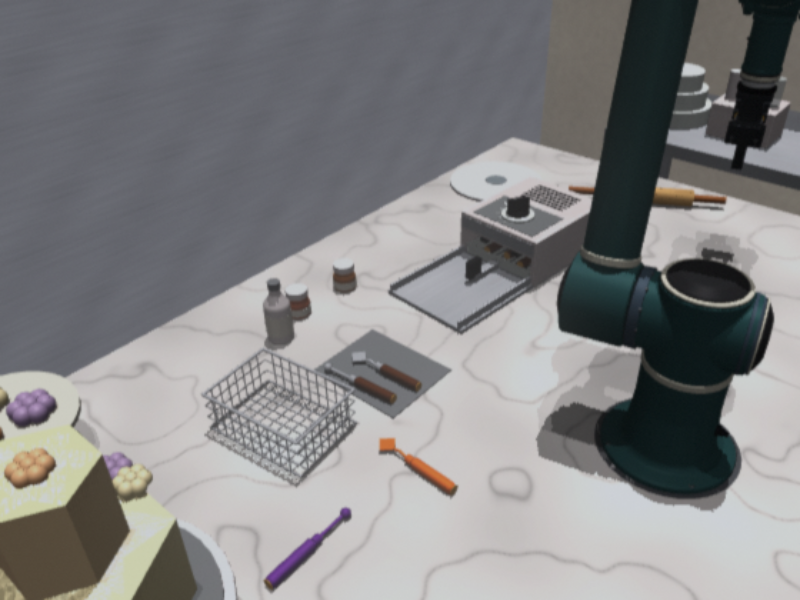

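The top view shows the mat at (372,300) with two dark-handled used tools: the ball tool at (348,300) and the diamond knife at (370,300). The orange one at (313,380) and the purple one at (228,372) are the look-alikes. The steriliser mouth is at about (543,281), with the tray handle at (511,281), the dial at (578,281) and the basket at (285,285). The side view shows three handles in the mouth.

```bash
python3 - <<'E'
from h import *
d=np.load("pics/top0.npz");P=d["P"];I=d["img"].astype(int)
def reg(x0,x1,y0,y1):  # in 800x600 px
    m=np.zeros(P.shape[:2],bool);m[int(y0*.7):int(y1*.7),int(x0*.7):int(x1*.7)]=1;return m
def fit(n,m):
    q=P[m];r=cv2.minAreaRect(q[:,:2].astype(np.float32)*1000);print(n,len(q),"z",np.median(q[:,2]).round(4),np.percentile(q[:,2],[2,98]).round(3),"rect c",np.round(r[0],1),np.round(r[1],1),round(r[2],1))
Z=P[...,2]
print("bench z",np.nanmedian(Z[reg(400,440,340,400)]))
fit("hood",reg(530,670,225,345)&(abs(Z-.115)<.006))
fit("bed",reg(430,535,225,345)&(Z>.006)&(Z<.035))
fit("rails",reg(430,540,225,345)&(Z>.022)&(Z<.035))
fit("handle",reg(495,530,265,300)&(Z>.045))
fit("dialbar",reg(560,600,260,300)&(Z>.145))
fit("disc",reg(555,602,258,304)&(Z>.12))
fit("basket rim",reg(235,330,225,340)&(abs(Z-.078)<.008))
sat=I.max(-1)-I.min(-1);dark=I.sum(-1)
mt=reg(335,412,252,345)&(Z<.02)
fit("mat",reg(325,420,245,350)&(sat<12)&(I.max(-1)<120)&(abs(Z)<.01))
for n,a in(("ball",(342,358,262,332)),("diam",(360,380,265,336))):
    m=reg(*a);h=m&(Z>.012);fit(n+" all",h)
    hh=m&(I[...,2]-I[...,0]>12)&(dark<220);fit(n+" handle",hh)
for n,a in(("flask",(338,365,185,225)),("jar1",(372,396,180,212)),("jar2",(424,448,182,214))):
    fit(n,reg(*a)&(Z>.05))
E
```

```text
bench z 0.0012988457352429705
hood 3799 z 0.1163 [0.11  0.121] rect c [ 520.9 -401.4] [263.9 217.1] 84.9
bed 3422 z 0.0117 [0.006 0.031] rect c [ 536.4 -128.4] [311.1 270.4] 0.1
rails 307 z 0.0275 [0.022 0.034] rect c [ 542.1 -158.8] [234.4 207.2] 84.4
handle 55 z 0.0623 [0.05 0.07] rect c [ 539.3 -197. ] [39.8 16.8] 83.3
dialbar 73 z 0.1591 [0.146 0.167] rect c [ 525.5 -343.5] [48.3 15.6] 54.5
disc 460 z 0.1253 [0.12  0.164] rect c [ 531.  -345.6] [112.7 109.7] 89.4
basket rim 288 z 0.0804 [0.073 0.086] rect c [527.3 377.2] [213.3 154. ] 6.7
mat 4371 z 0.0019 [-0.007  0.009] rect c [504.3 159.2] [270.7 247.4] 0.3
ball all 163 z 0.0191 [0.012 0.028] rect c [495.1 216.5] [160.3  29.6] 0.9
ball handle 94 z 0.0198 [0.012 0.027] rect c [460.  215.8] [81.9 15.4] 3.4
diam all 165 z 0.018 [0.012 0.028] rect c [487.9 165.4] [173.3  41.5] 2.3
diam handle 101 z nan [nan nan] rect c [447.3 160.8] [85.  15.6] 0.3
flask 204 z 0.0961 [0.057 0.143] rect c [721.3 206.5] [47.5 52.5] 26.1
jar1 129 z 0.0621 [0.051 0.069] rect c [757.9 127.3] [43.2 42. ] 7.2
jar2 129 z 0.0623 [0.052 0.071] rect c [752.9  -7.5] [45.2 40.7] 1.5
```

```bash
cat >> h.py <<'E'
def best(pos,yaw):
    q0=manip.state()["joint_pos"];c=[]
    for k in(0,1,-1):
        r=down(yaw+k*np.pi);q=inverse_kinematics(np.array(pos),r)
        if q is not None: c.append((np.abs(q[5])>2.3,np.abs(np.array(q)-q0).max(),k,r))
    c.sort(key=lambda t:t[:2]);return c[0][3]
def go(pos,yaw,rot=None):
    rot=best(pos,yaw) if rot is None else rot
    manip.move_pose(np.array(pos),rot);return rot
def lin(pos,rate=.15,rot=None):
    manip.move_linear(np.array(pos),rate=rate,rot=rot)
def st():
    s=manip.state();print("t%.1f"%s["clock"],"tcp",s["tool_pos"].round(4),"F",np.round(s["contact_force"],1),"w",round(s["gripper_width"],4),"g",round(s["grasp_force"],1),"q6",round(s["joint_pos"][5],2));return s
E
python3 - <<'E'
from h import *
go([.539,-.20,.30],np.radians(84.9));s=st();print(s["tool_pos"],s["tcp_rot"])
c=cap("wrist");np.savez("pics/w1.npz",img=c["image"],P=cloud(c));cv2.imwrite("pics/w1.png",c["image"]);print(c["T_tool_cam"].round(3))
E
```

```text
t2.2 tcp [ 0.5387 -0.2009  0.2998] F [0.2 0.6 0.2] w 0.0887 g 0.0 q6 -0.31
[ 0.53873439 -0.20087311  0.29982374] [-2.31942433e+00 -2.11884081e+00  6.20055694e-04]
[[ 0.    -0.949 -0.314  0.084]
 [ 1.     0.     0.001 -0.   ]
 [-0.001 -0.314  0.949 -0.147]
 [ 0.     0.     0.     1.   ]]
```

View pics/w1.png

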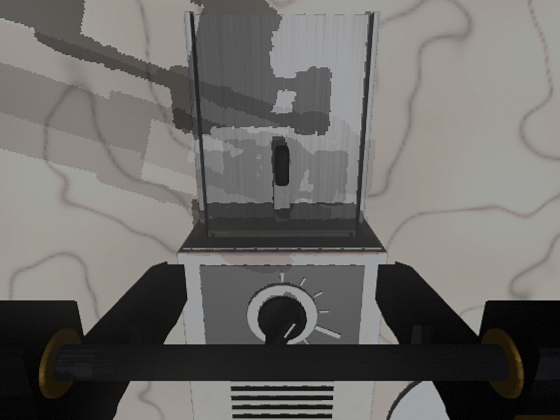

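The wrist view shows the handle at (282,165), the mouth edge at row 250 and the dial at (282,316), with the long tick at (328,333). The dial's pointer is partly hidden by the fingers.

```bash
python3 - <<'E'
from h import *
d=np.load("pics/w1.npz");P=d["P"];Z=P[...,2]
def fit(n,m):
    q=P[m];r=cv2.minAreaRect(q[:,:2].astype(np.float32)*1000);print(n,len(q),"z",np.median(q[:,2]).round(4),"rect",np.round(r[0],1),np.round(r[1],1),round(r[2],1))
def reg(x0,x1,y0,y1):
    m=np.zeros(P.shape[:2],bool);m[y0:y1,x0:x1]=1;return m
fit("handle",reg(260,305,130,200)&(Z>.055)&(Z<.08))
fit("rails",reg(170,390,5,225)&(abs(Z-.028)<.004))
fit("hoodtop",reg(170,400,240,300)&(abs(Z-.116)<.005))
fit("tray rim",reg(190,370,190,250)&(abs(Z-.034)<.003))
fit("disc",reg(240,325,275,345)&(abs(Z-.127)<.005))
for v in range(225,262,3): print(v,P[v,282].round(4),P[v,230].round(4))
E
```

```text
handle 513 z 0.0637 rect [ 539.9 -192.7] [40.  15.3] 85.2
rails 3332 z 0.0287 rect [ 544.2 -153.2] [238.1 213.7] 84.8
hoodtop 9088 z 0.1165 rect [ 530.8 -295.7] [ 56.5 215.9] 84.9
tray rim 705 z 0.0348 rect [ 533.3 -266.5] [ 57.7 211.8] 78.5
disc 1725 z 0.1261 rect [ 527.9 -337.8] [70.6 74.3] 74.9
225 [ 0.534  -0.2722  0.0274] [ 0.4674 -0.2692  0.0193]
228 [ 0.5337 -0.275   0.0308] [ 0.4689 -0.2692  0.0305]
231 [ 0.5335 -0.2772  0.0352] [ 0.4692 -0.2715  0.0349]
234 [ 0.5325 -0.2894  0.0148] [ 0.4646 -0.2839  0.0132]
237 [ 0.5343 -0.2666  0.081 ] [ 0.4768 -0.2614  0.081 ]
240 [ 0.5343 -0.2666  0.0896] [ 0.4781 -0.2613  0.0901]
243 [ 0.5342 -0.2667  0.0975] [ 0.4792 -0.2615  0.0981]
246 [ 0.5342 -0.2671  0.1047] [ 0.4802 -0.2616  0.1061]
249 [ 0.534  -0.2683  0.1096] [nan nan nan]
252 [ 0.5339 -0.2693  0.1149] [ 0.4812 -0.2642  0.1154]
255 [ 0.5337 -0.2716  0.1169] [ 0.4808 -0.2673  0.1161]
258 [ 0.5334 -0.2752  0.1165] [ 0.4805 -0.2703  0.1167]
261 [ 0.5331 -0.2788  0.116 ] [ 0.4796 -0.2746  0.1147]
```

```bash
cat >> h.py <<'E'
A=np.array([.0889,.99604]);M=np.array([.5335,-.2675]);YT=np.radians(84.9)
E
python3 - <<'E'
from h import *
rot=R.from_matrix(R.from_rotvec(manip.state()["tcp_rot"]).as_matrix()).as_rotvec()
h=M+A*75/1000
h=np.array([.5395,-.1928])
lin([*h,.12]);lin([*h,.027],.1)
manip.set_gripper(.0,25);st()
e=h+A*.236
lin([*e,.027],.1);st()
manip.set_gripper(.05);lin([*e,.12]);st()
lin([*(M+A*.17),.36],.3);s=st()
c=cap("wrist");np.savez("pics/w2.npz",img=c["image"],P=cloud(c),T=c["T"],K=c["intrinsics"]);cv2.imwrite("pics/w2.png",c["image"])
E
```

```text
t5.8 tcp [ 0.5396 -0.1928  0.027 ] F [ 1.2 -1.1 -0.6] w 0.016 g 25.0 q6 -0.3
t8.3 tcp [0.5604 0.0421 0.0269] F [-0.8 -2.2 -0.5] w 0.0156 g 25.0 q6 0.12
t9.7 tcp [0.5598 0.0422 0.1193] F [ 0.2 -0.2 -0.4] w 0.0501 g 0.0 q6 0.12
t10.8 tcp [ 0.5478 -0.0975  0.3576] F [-0.1  0.5 -0.2] w 0.0502 g 0.0 q6 -0.13
```

View pics/w2.png

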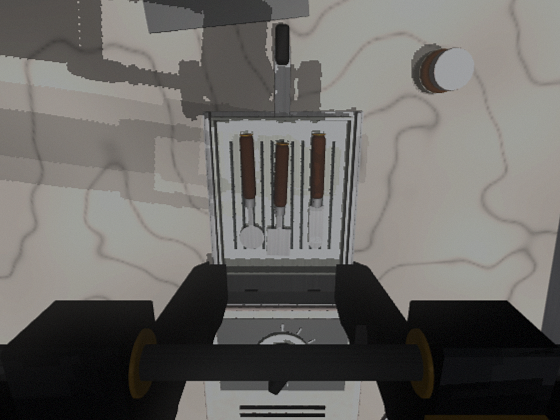

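The tray is out with three clean tools lying in it. The handles are disc at (247,165), square blade at (281,175) and narrow blade at (317,165).

```bash
cat >> h.py <<'E'
def handles(c,box=None,zlo=.008,zhi=.045):
    """dark-wood handles: returns list of (grip xy, yaw to tip, length, width, ztop, px)"""
    I=c["image"].astype(int);P=cloud(c);Z=P[...,2]
    m=(I[...,2]-I[...,0]>18)&(I[...,2]>1.6*I[...,0])&(I.max(-1)<150)&(Z>zlo)&(Z<zhi)
    if box is not None:
        b=np.zeros_like(m);b[box[2]:box[3],box[0]:box[1]]=1;m&=b
    n,l,s,ce=cv2.connectedComponentsWithStats(cv2.morphologyEx(m.astype(np.uint8),cv2.MORPH_CLOSE,np.ones((3,3))));out=[]
    for i in range(1,n):
        if s[i,4]<60: continue
        mk=(l==i)&m;q=P[mk];zt=np.percentile(q[:,2],90);q=q[q[:,2]>zt-.012]
        (cx,cy),(w,h),a=cv2.minAreaRect(q[:,:2].astype(np.float32)*1000)
        if w<h: w,h,a=h,w,a+90
        # tip side: where there are raised non-handle pixels beyond the handle
        t=np.radians(a);d=np.array([np.cos(t),np.sin(t)]);ctr=np.array([cx,cy])/1000
        out.append([ctr,d,w,h,zt,ce[i].round()])
    return out
E
python3 - <<'E'
from h import *
d=np.load("pics/w2.npz")
c=dict(image=d["img"],T=d["T"],intrinsics=d["K"]);
import h
h.cloud=lambda c:d["P"]
for o in handles(c,None): print(o[0].round(4),np.degrees(np.arctan2(*o[1][::-1])).round(1),round(o[2],1),round(o[3],1),round(o[4],4),o[5])
P=d["P"];
m=(abs(P[...,2]-.034)<.002);m[:100]=0;m[272:]=0;m[:,:190]=0;m[:,375:]=0
r=cv2.minAreaRect(P[m][:,:2].astype(np.float32)*1000);print(r)
E
```

```text
[ 0.743  -0.0052] 99.3 48.8 24.7 0.0397 [430.  75.]
[ 0.5032 -0.1012] 89.8 85.2 13.9 0.0331 [248. 163.]
[ 0.5974 -0.1092] 87.6 86.4 14.4 0.0332 [319. 162.]
[ 0.5467 -0.1164] 84.9 85.4 13.3 0.033 [282. 171.]
((541.2483520507812, -150.03927612304688), (220.66873168945312, 188.49807739257812), 84.98918914794922)
```

```bash
cat >> h.py <<'E'
def held():
    s=manip.state();return s["gripper_width"]>.008 and s["grasp_force"]>3
def pick(xy,tip,z,op=.03,zup=.2):
    rot=go([*xy,zup],tip);x=R.from_rotvec(rot).as_matrix()[:,0]
    s=0 if x[0]*np.cos(tip)+x[1]*np.sin(tip)>0 else np.pi
    manip.set_gripper(op);lin([*xy,z+.05],.25,rot);lin([*xy,z],.08);manip.set_gripper(0,35)
    lin([*xy,zup],.2);ok=held();st();return ok,s
def carry(ctr,tips,s,z,zup=.2,op=.034,back=.0275,dwell=.0):
    """put tool middle at ctr, tip along one of tips"""
    c=[]
    q0=manip.state()["joint_pos"]
    for t in tips:
        p=np.array(ctr)-back*np.array([np.cos(t),np.sin(t)])
        q=inverse_kinematics(np.array([*p,zup]),down(t+s))
        if q is not None: c.append((abs(q[5]),t,p))
    c.sort(key=lambda k:k[0]);_,t,p=c[0]
    go([*p,zup],0,down(t+s))
    if not held(): print("LOST above target");st();return False
    lin([*p,z+.03],.2);lin([*p,z],.08);ok=held();st();manip.dwell(dwell);manip.set_gripper(op);lin([*p,zup],.25);return ok
B=np.array([.5273,.3772]);YB=np.radians(6.7)
E
cat > clean.py <<'E'
from h import *
import sys
def do(i,ctr,a,off):
    tip=np.radians(a+180);g=np.array(ctr)+.011*np.array([np.cos(tip),np.sin(tip)])
    ok,s=pick(g,tip,.0155)
    print(i,ok)
    if not ok: return False
    return carry(B+off*np.array([-np.sin(YB),np.cos(YB)]),[YB,YB+np.pi,YB-np.pi],s,.034)
E
python3 - <<'E'
from clean import *
print(do(3,(.5032,-.1012),89.8,-.036))
c=cap("wrist");cv2.imwrite("pics/w3.png",c["image"])
E
```

```text
t14.9 tcp [ 0.5022 -0.1119  0.1986] F [ 0.2 -0.7 -1.6] w 0.0176 g 34.5 q6 -0.26
3 True
t17.9 tcp [0.5036 0.3379 0.0332] F [-0.6  0.4 -0.3] w 0.0179 g 34.5 q6 -1.14
True
```

View pics/w3.png

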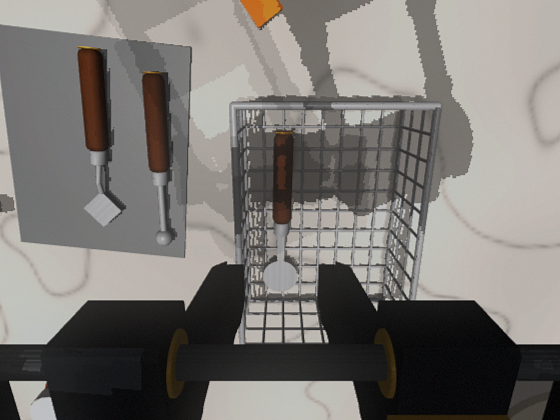

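The disc tool lies in the basket at (282,200). The diamond and ball tools are still on the mat at (95,130) and (157,150).

```bash
python3 - <<'E'
from clean import *
r=do(1,(.5974,-.1092),87.6,.036);print(r)
if r: print(do(2,(.5467,-.1164),84.9,.0))
c=cap("wrist");cv2.imwrite("pics/w4.png",c["image"])
for o in handles(c): print(o[0].round(4),np.degrees(np.arctan2(*o[1][::-1])).round(1),round(o[2],1),round(o[3],1),round(o[4],4),o[5])
E
```

```text
t24.1 tcp [ 0.5959 -0.1199  0.1984] F [-0.1 -0.3 -1.2] w 0.0178 g 34.7 q6 -0.2
1 True
t27.4 tcp [0.4952 0.4094 0.0331] F [1.2 0.6 0.4] w 0.0176 g 34.7 q6 -1.04
True
t33.7 tcp [ 0.5447 -0.1271  0.1985] F [-0.9  0.6 -0.7] w 0.0178 g 34.5 q6 -0.18
2 True
t36.9 tcp [0.4994 0.3737 0.0332] F [ 0.1 -0.  -0.1] w 0.0181 g 34.5 q6 -1.09
True
[0.4464 0.1654] 2.3 87.1 17.6 0.0217 [51. 97.]
[0.4826 0.2581] 10.3 87.1 15.9 0.0211 [156. 151.]
[0.496  0.3399] 4.8 87.0 16.2 0.0239 [241. 183.]
[0.4551 0.3686] 99.6 16.2 12.4 0.024 [279. 138.]
[0.4674 0.4109] 15.5 13.8 7.8 0.0242 [323. 158.]
[0.4859 0.3738] 6.5 33.9 9.3 0.0242 [281. 172.]
[0.5242 0.3803] 6.4 22.7 15.6 0.024 [282. 213.]
[0.5217 0.4147] 178.0 17.2 16.9 0.024 [319. 214.]
[0.7504 0.1379] 55.5 47.2 26.6 0.0442 [ 36. 387.]
```

View pics/w4.png

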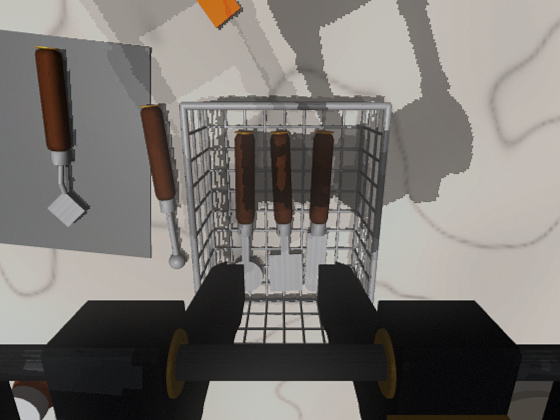

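All three clean tools are in the basket. The ball tool has been knocked to (156,151), at y≈.258 next to the basket. Gripped there, the gripper body would foul the basket rim, so I'll lay the diamond knife first and then drag the ball tool clear by pressing on it from above.

```bash
cat >> h.py <<'E'
TC=np.array([.5425,-.1515]);NT=np.array([A[1],-A[0]])
E
python3 - <<'E'
from h import *
t=np.radians(2.3);g=np.array([.4464,.1654])+.011*np.array([np.cos(t),np.sin(t)])
ok,s=pick(g,t,.006,op=.04);print(ok)
if ok: print(carry(TC-.04*NT,[YT,YT-np.pi],s,.0185))
go([.47,.22,.22],np.radians(10))
st();c=cap("wrist");cv2.imwrite("pics/w5.png",c["image"])
for o in handles(c): print(o[0].round(4),np.degrees(np.arctan2(*o[1][::-1])).round(1),round(o[2],1),round(o[3],1),round(o[4],4),o[5])
E
```

```text
t42.4 tcp [0.4564 0.1655 0.1985] F [ 1.  -0.1 -0.6] w 0.0175 g 35.0 q6 -1.31
True
t45.0 tcp [ 0.5047 -0.1205  0.0179] F [-0.  -0.4 -0.8] w 0.0173 g 35.0 q6 -0.19
True
t47.6 tcp [0.4698 0.2193 0.219 ] F [-0.  -0.4  0.4] w 0.034 g 0.0 q6 -1.35
[0.3022 0.3039] 37.8 20.5 10.9 0.0156 [406.  13.]
[0.441  0.2492] 100.1 15.9 2.6 0.0211 [314. 157.]
[0.4959 0.3398] 5.3 87.2 17.1 0.024 [389. 223.]
[0.4921 0.3738] 9.2 87.6 16.6 0.0241 [422. 225.]
[0.4873 0.411 ] 4.8 87.2 17.2 0.0241 [458. 226.]
[0.5049 0.2614] 10.9 40.7 16.9 0.0209 [313. 220.]
```

View pics/w5.png

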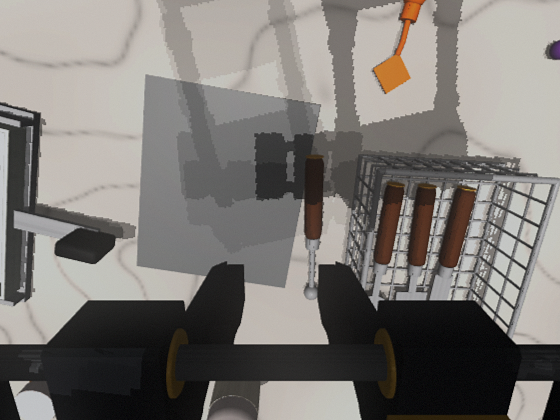

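```bash
python3 - <<'E'
from h import *
p=np.array([.4826,.258]);n=np.array([-.1167,.9932])
manip.set_gripper(.03)
rot=go([*p,.12],np.radians(100.5));lin([*p,.03],.15,rot)
f0=manip.state()["contact_force"][2];z=.024
while z>.014:
    lin([*p,z],.05);f=manip.state()["contact_force"][2]-f0
    if f>9: break
    z-=.0007
print("z",z,"f",f)
e=p-.085*n
lin([*e,z],.06);s=st()
lin([*e,.1],.15)
go([.46,.15,.22],np.radians(10))
c=cap("wrist");cv2.imwrite("pics/w6.png",c["image"])
for o in handles(c): print(o[0].round(4),np.degrees(np.arctan2(*o[1][::-1])).round(1),round(o[2],1),round(o[3],1),round(o[4],4),o[5])
E
```

```text
z 0.018400000000000007 f 11.863706785004897
t53.9 tcp [0.4925 0.1738 0.0183] F [-0.2 -0.8  0.6] w 0.0301 g 0.0 q6 0.11
[0.488  0.4104] 5.0 86.9 17.3 0.0239 [ 14. 103.]
[0.4923 0.374 ] 8.6 86.6 18.0 0.024 [ 53. 103.]
[0.4965 0.3411] 4.2 86.4 13.0 0.0242 [ 86. 108.]
[0.5003 0.2373] 19.4 61.0 16.0 0.0219 [199. 123.]
[ 0.5078 -0.0901] 84.9 57.3 16.3 0.0325 [531. 177.]
[0.3305 0.3006] 2.6 81.9 27.3 0.0135 [126. 258.]
```

View pics/w6.png

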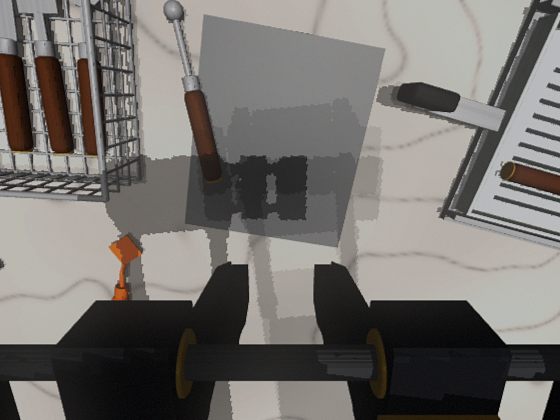

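The ball tool moved only about 25 mm and turned. Its handle now runs from (190,95) to (215,178) px. I'll take a close fit and repeat the drag with a firmer press.

```bash
cat > drag.py <<'E'
from h import *
n=np.array([-.1167,.9932])
def look(x,y,z=.25,yaw=10):
    go([x,y,z],np.radians(yaw));st();c=cap("wrist");I=c["image"].astype(int);P=cloud(c)
    K=c["intrinsics"];T=c["T"]
    m=(I[...,2]-I[...,0]>18)&(I[...,2]>1.6*I[...,0])&(I.max(-1)<150)
    # ray-plane at handle top z=.02 (independent of depth holes)
    v,u=np.mgrid[:420,:560];d=np.stack([(u-K[0,2])/K[0,0],(v-K[1,2])/K[1,1],np.ones_like(u)],-1)@T[:3,:3].T
    X=T[:3,3]+d*((.020-T[2,3])/d[...,2])[...,None]
    N,l,s,ce=cv2.connectedComponentsWithStats(m.astype(np.uint8));out=[]
    for i in range(1,N):
        if s[i,4]<300: continue
        q=X[l==i][:,:2];(cx,cy),(w,h),a=cv2.minAreaRect(q.astype(np.float32)*1000)
        if w<h:w,h,a=h,w,a+90
        print(np.round([cx,cy,w,h,a],1),ce[i].round());out.append((cx/1000,cy/1000,w,h,a))
    return c,out
def drag(p,a,F,e):
    manip.set_gripper(.03)
    rot=go([*p,.12],np.radians(a+90));lin([*p,.03],.15,rot)
    f0=manip.state()["contact_force"][2];z=.024
    while z>.012:
        lin([*p,z],.05);f=manip.state()["contact_force"][2]-f0
        if f>F: break
        z-=.0006
    print("z",z,"f",f)
    for k in np.linspace(.2,1,5):
        lin([*(p+k*(e-p)),z],.05);print(np.round(manip.state()["contact_force"],1))
    lin([*e,.12],.15)
E
python3 - <<'E'
from drag import *
c,o=look(.46,.22)
b=[k for k in o if abs(k[2]-88)<12 and k[1]<.29 and k[1]>.15];print(b)
if len(b)==1:
    x,y,w,h,a=b[0];a=(a+90)%180-90
    drag(np.array([x,y])+.008*np.array([np.cos(np.radians(a)),np.sin(np.radians(a))]),a,20,np.array([x,y])-.07*n)
    c,o=look(.46,.18)
E
```

```text
t56.5 tcp [0.4601 0.2209 0.2501] F [ 0.7 -0.4 -0.1] w 0.0297 g 0.0 q6 1.79
[488.  410.5  86.7  18.3   5.6] [105. 115.]
[492.6 373.6  86.6  18.1   9.8] [141. 116.]
[496.4 339.2  87.3  17.1   5.4] [175. 119.]
[502.2 238.2  56.7  16.3  20.1] [273. 132.]
[191.6 301.7 110.5  22.6   2.2] [183. 364.]
[235.8  55.5 110.8  22.7  19.1] [378. 364.]
[164.4 -50.9 168.9   7.2 100.2] [438. 417.]
[]
```

```bash
python3 - <<'E'
from drag import *
d=np.array([np.cos(np.radians(20)),np.sin(np.radians(20))])
p=np.array([.4875,.2329])+.008*d
drag(p,20,20,p-.065*n)
c,o=look(.44,.20,.27);cv2.imwrite("pics/w7.png",c["image"])
E
```

```text
z 0.017400000000000002 f 22.4326165739363
[-2.2  4.5 13.1]
[ 0.5  5.6 10.9]
[ 2.8  2.4 20.9]
[ 0.5 -0.5  0.3]
[0.2 0.3 0.5]
t66.1 tcp [0.4396 0.1998 0.2687] F [ 0.2 -0.5  0.1] w 0.0304 g 0.0 q6 -1.37
[510.8 -86.3  51.7  18.9  87.8] [ 22. 189.]
[496.1 218.2  78.6  15.8  25.7] [286. 219.]
[494.8 339.5  89.4  18.    6.8] [387. 234.]
[490.7 373.7  90.6  18.   10.5] [415. 236.]
[486.4 410.9  89.6  19.2   6.6] [446. 238.]
[725.4 118.1 116.1  23.1   1.1] [183. 364.]
[680.1 377.  116.3  23.9  18.9] [378. 364.]
[755.5 488.6 177.2   7.5  99.9] [438. 417.]
```

View pics/w7.png

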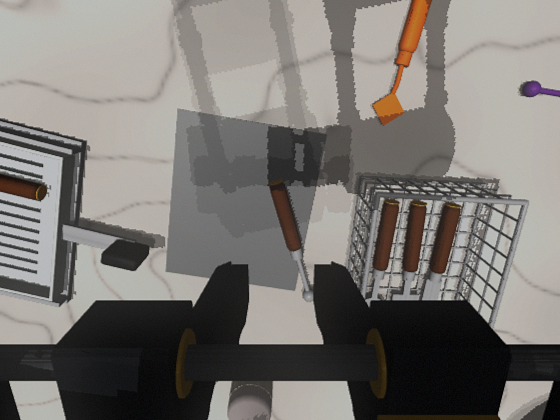

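```bash
python3 - <<'E'
from drag import *
d=np.array([np.cos(np.radians(25.7)),np.sin(np.radians(25.7))])
p=np.array([.4918,.2162])+.019*d+.028*n
manip.set_gripper(0)
rot=go([*p,.12],np.radians(100));lin([*p,.009],.12,rot);st()
e=p-.072*n
lin([*e,.009],.06);st();lin([*e,.1],.2)
manip.set_gripper(.04)
c,o=look(.44,.15,.27);cv2.imwrite("pics/w8.png",c["image"])
E
```

```text
t69.2 tcp [0.5064 0.2526 0.0098] F [ 0.5 -0.7 -0. ] w 0.0005 g 0.0 q6 0.24
t70.6 tcp [0.5139 0.1809 0.0089] F [-0.3 -0.2  0.3] w 0.0005 g 0.0 q6 0.12
t73.3 tcp [0.4399 0.15   0.2696] F [-0.   0.1  0.3] w 0.0404 g 0.0 q6 1.67
[487.9 409.8  87.4  20.8   5.7] [46. 82.]
[492.5 372.7  87.2  19.8   9.7] [82. 83.]
[496.4 340.   87.4  15.3   5.6] [114.  87.]
[499.  159.8  80.2  16.    7.5] [283. 115.]
[ 506.4 -110.3   93.3   16.4   85.5] [524. 154.]
[307.3 300.8 131.5  35.3   1.7] [141. 244.]
[147.9 264.4 117.7  27.9   0. ] [161. 364.]
[204.7 -54.6 117.5  27.7  19.9] [401. 365.]
[ 130.  -170.3  178.1    7.5  100.1] [461. 417.]
```

View pics/w8.png

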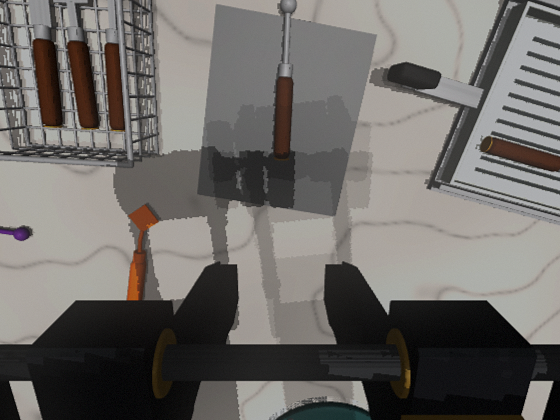

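The ball tool now lies clear on the mat, handle (283,115), and the diamond knife is in the tray at right.

```bash
python3 - <<'E'
from drag import *
t=np.radians(7.5)
ok,s=pick(np.array([.506,.1607]),t,.006,op=.04);print(ok)
if ok: print(carry(TC+.035*NT,[YT,YT-np.pi],s,.0185))
manip.set_gripper(.05)
c,o=look(*(M+A*.17),.36,84.9);cv2.imwrite("pics/w9.png",c["image"])
np.savez("pics/w9.npz",P=cloud(c))
P=cloud(c);Z=P[...,2];m=(Z>.052)&(Z<.075)
m[80:]=0;m[:,:255]=0;m[:,310:]=0
q=P[m];print(cv2.minAreaRect(q[:,:2].astype(np.float32)*1000))
E
```

```text
t77.1 tcp [0.5049 0.1604 0.1985] F [-0.  -0.4 -0.5] w 0.0178 g 35.0 q6 1.7
True
t80.2 tcp [ 0.5743 -0.1818  0.0176] F [-0.4 -0.2 -0.5] w 0.0176 g 35.0 q6 -0.26
True
t82.8 tcp [ 0.5483 -0.0983  0.3587] F [ 0.8  0.5 -0.8] w 0.0501 g 0.0 q6 -0.13
[ 506.  -110.    82.8   13.5   85.8] [251. 167.]
[ 573.5 -196.5   83.8   14.9   85.9] [304. 226.]
[ 751.  -462.8  145.    38.9   97.2] [423. 365.]
[ 278.3 -423.5  135.3   36.9   81.8] [135. 370.]
[ 870.5 -588.1  218.9    9.2  175. ] [485. 417.]
((560.1766967773438, 41.616512298583984), (39.20683288574219, 15.009126663208008), 85.11067199707031)
```

View pics/w9.png

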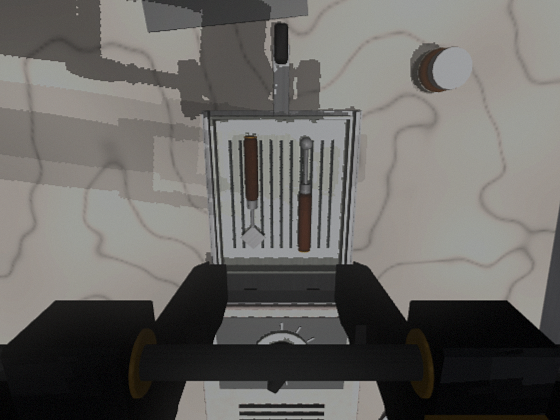

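Both used tools lie flat in the tray, handles at (251,167) and (304,226). Next I push the tray home under force control.

```bash
python3 - <<'E'
from h import *
h=np.array([.5602,.0416])
rot=go([*h,.12],YT);lin([*h,.027],.12,rot);manip.set_gripper(0,30);st()
k=.238;lin([*(h-A*k),.027],.1);st();prev=None
while k<.262:
    k+=.001;lin([*(h-A*k),.027],.03);f=manip.state()["contact_force"][:2]@A
    print(round(k,4),round(f,1),end="; ")
    if f>14: break
s=st();print("mouth dist",(s["tool_pos"][:2]-M)@A)
lin([*(h-A*(k-.001)),.027],.03);st()
manip.set_gripper(.05);e=s["tool_pos"][:2];lin([*e,.13],.15)
lin([.5335+.0889*.03,-.2375,.30],.2);st()
c=cap("wrist");cv2.imwrite("pics/w10.png",c["image"]);np.savez("pics/w10.npz",P=cloud(c))
P=cloud(c);Z=P[...,2];m=(Z>.055)&(Z<.075)
m[180:]=0;m[:,:255]=0;m[:,310:]=0
q=P[m];r=cv2.minAreaRect(q[:,:2].astype(np.float32)*1000);print(r,(np.array(r[0])/1000-M)@A)
E
```

```text
t85.4 tcp [0.5604 0.0416 0.0273] F [-0.5 -0.3  1.6] w 0.0158 g 30.0 q6 0.12
t87.9 tcp [ 0.5391 -0.1948  0.0272] F [0.2 5.2 4.7] w 0.0156 g 30.0 q6 -0.3
0.239 6.2; 0.24 6.3; 0.241 5.3; 0.242 5.5; 0.243 6.1; 0.244 5.1; 0.245 4.9; 0.246 6.5; 0.247 5.7; 0.248 6.2; 0.249 5.0; 0.25 5.6; 0.251 9.5; 0.252 12.4; 0.253 17.1; t91.7 tcp [ 0.5381 -0.2066  0.0273] F [ 2.4 17.   7.4] w 0.016 g 30.0 q6 -0.33
mouth dist 0.06105759302767113
t91.9 tcp [ 0.5381 -0.2066  0.0273] F [ 2.2 12.4  5.7] w 0.0156 g 30.0 q6 -0.33
t94.5 tcp [ 0.5354 -0.237   0.2981] F [ 0.1  0.2 -0.5] w 0.0502 g 0.0 q6 -0.37
((537.8593139648438, -205.84005737304688), (39.430606842041016, 15.23388671875), 85.18866729736328) 0.061803312265625035
```

View pics/w10.png

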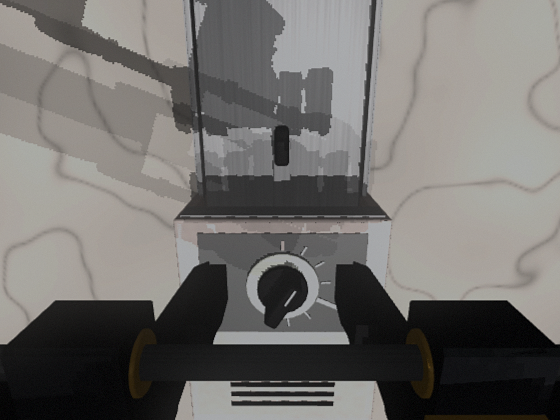

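The tray is home, stopped at 61–62 mm. The dial is in full view at (282,287), so I'll enlarge it to read the pointer.

```bash
python3 - <<'E'
import cv2
i=cv2.imread("pics/w10.png")[230:350,220:350];cv2.imwrite("pics/w10c.png",cv2.resize(i,None,fx=5,fy=5,interpolation=cv2.INTER_CUBIC))
E
```

```text
(no output)
```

View pics/w10c.png

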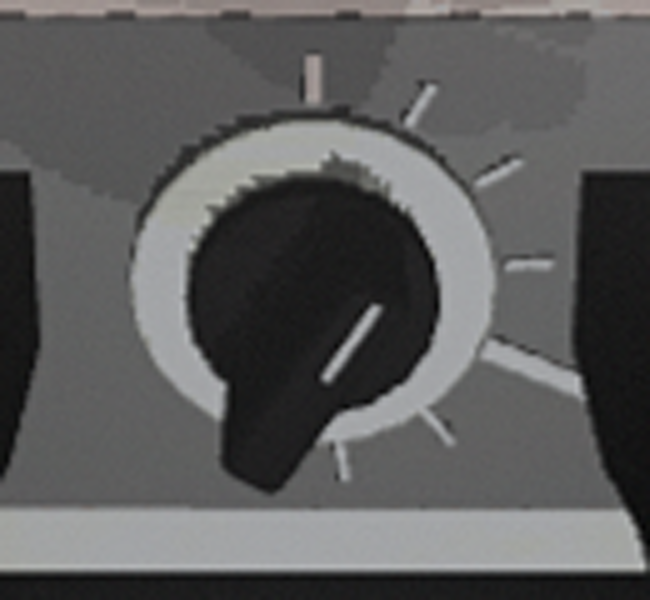

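The white pointer sits on the upper-right end of the bar, about 30° clockwise from off (~0.53 rad, matching the bar angle measured from above). The long tick is at lower right, so I need to turn it about 84° clockwise.

```bash
python3 - <<'E'
from h import *
P=np.load("pics/w10.npz")["P"];Z=P[...,2];m=(Z>.152)&(Z<.166);m[:255]=0;m[335:]=0;m[:,:245]=0;m[:,320:]=0
r=cv2.minAreaRect(P[m][:,:2].astype(np.float32)*1000);print("bar",r)
D=M-.072*A;print("D",D)
w,h=r[1];a=r[2] if w>h else r[2]-90
a=(a+90)%180-90;print("bar yaw",a)
if abs(a-54.5)>6: a=54.5
end=84.9-np.degrees(2.0);print("turn",end-a)
best_=None
for k in(0,180,-180):
    for zz in(.135,):
        q1=inverse_kinematics(np.array([*D,zz]),down(np.radians(a+k)));q2=inverse_kinematics(np.array([*D,zz]),down(np.radians(end+k)))
        if q1 is None or q2 is None: continue
        c=max(abs(q1[5]),abs(q2[5]));print(k,np.round(q1,2),np.round(q2,2))
        if abs(abs(q2[5]-q1[5])-np.radians(a-end))<.1 and (best_ is None or c<best_[0]): best_=(c,k,q1,q2)
c,k,q1,q2=best_
rot=down(np.radians(a+k));go([*D,.25],0,rot)
lin([*D,.136],.1,rot);manip.set_gripper(0,20);st()
q=manip.state()["joint_pos"]
for yy in np.linspace(a,end,12)[1:]:
    manip.move_pose(np.array([*D,.136]),down(np.radians(yy+k)))
manip.dwell(.3);s=st();print("moment",np.round(s["moment"],2))
x=R.from_rotvec(s["tcp_rot"]).as_matrix()[:,0];print(np.degrees(np.arctan2(x[1],x[0])))
manip.set_gripper(.05);lin([*D,.25],.15)
rot=go([.5362,-.2375,.30],YT);st()
c=cap("wrist");np.savez("pics/w11.npz",P=cloud(c));P=cloud(c);Z=P[...,2];m=(Z>.152)&(Z<.166);m[:255]=0;m[335:]=0;m[:,:245]=0;m[:,320:]=0
print("bar",cv2.minAreaRect(P[m][:,:2].astype(np.float32)*1000))
i=c["image"][100:350,170:400];cv2.imwrite("pics/w11.png",cv2.resize(i,None,fx=2.4,fy=2.4,interpolation=cv2.INTER_CUBIC))
E
```

```text
bar ((527.2848510742188, -339.7509460449219), (49.8653678894043, 14.944344520568848), 52.70426940917969)
D [ 0.5270992  -0.33921488]
bar yaw 52.70426940917969
turn -82.39582843534433
0 [-0.61  0.26  1.81 -0.    1.07  0.04] [-0.61  0.26  1.81 -0.    1.07  1.48]
t97.0 tcp [ 0.5285 -0.3403  0.1363] F [ 4.4 -3.6 -3. ] w 0.0139 g 20.0 q6 0.04
t100.0 tcp [ 0.5291 -0.3434  0.1363] F [  5.9 -12.1  -7.4] w 0.0137 g 20.0 q6 1.48
moment [-1.73 -0.92 -0.03]
-29.692065084676
t103.2 tcp [ 0.536  -0.2375  0.2994] F [-0.1 -0.2 -0.5] w 0.0497 g 0.0 q6 -0.37
bar ((527.0811157226562, -339.55950927734375), (14.428426742553711, 49.15287399291992), 59.93580627441406)
```

View pics/w11.png

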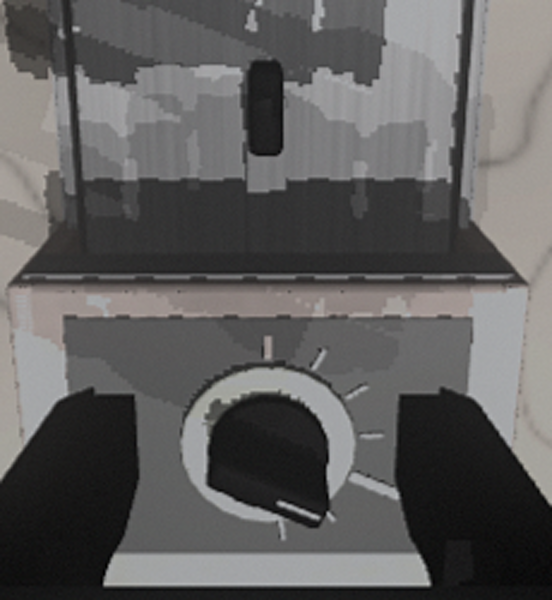

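The pointer now runs parallel to the long tick: bar at −30.1°, target −29.7°. Last, a check from the top camera.

```bash
python3 - <<'E'
from h import *
P=np.load("pics/w11.npz")["P"];Z=P[...,2];m=(Z>.055)&(Z<.075);m[180:]=0;m[:,:255]=0;m[:,310:]=0
r=cv2.minAreaRect(P[m][:,:2].astype(np.float32)*1000);print(r,(np.array(r[0])/1000-M)@A)
go([.40,-.40,.35],YT)
c=cap("top");cv2.imwrite("pics/top1.png",cv2.resize(c["image"],(800,600)));st()
E
```

```text
((538.067138671875, -205.6495361328125), (39.33879852294922, 15.273795127868652), 84.48846435546875) 0.062011554658203134
t104.2 tcp [ 0.4007 -0.399   0.3493] F [ 0.6 -0.4 -0.3] w 0.0499 g 0.0 q6 -0.74
```

View pics/top1.png

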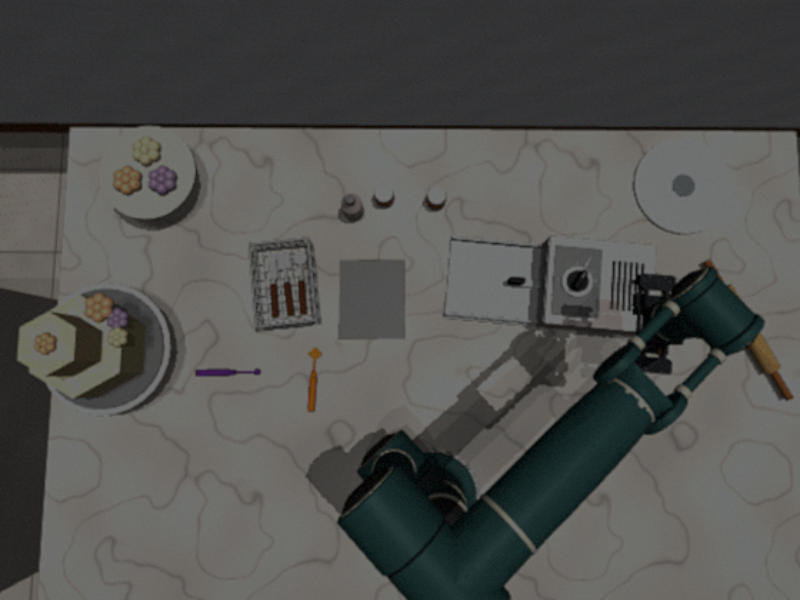

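The top view shows three tools in the basket (288,298), an empty mat, the tray home, and the jars and bottle where they were. I'm handing it in.

```bash
python3 -c "
from cell import order
print(order.close_job())"
```

```text
the job is handed in; nothing more can be done
None
```

I handed the job in at about 104 s: three clean tools in the basket, the two used tools in the tray and slid home, the dial on the long tick, and the jars and bottle left in place.

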